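# Nip up a circuit board and hold a hand lens over its chip

## Task

A circuit board lies loose on the ledges of the board holder: slide the holder's movable jaw in until you feel it nip the board against the fixed jaw, firmly but without forcing it, and leave it so. Then pick up the hand lens and hold it level and still over the middle of the large square chip, with the middle of the lens at its focal distance of 60 mm above the chip's top; do not knock the board with the lens, and leave the other things on the bench where they are. The program finishes while still holding the lens there in mid-air: do not put it down or let go.

Things in the scene. Friction and masses are not known exactly. Their poses are not given: they have to be found in the camera images.
- holder: board holder fixed to the bench: aluminium rail along its y, 215 mm long, fixed jaw at -y, movable jaw at +y. Origin on the bench under the middle between the closed jaws; z up. Each jaw: plate 80 mm wide (x), 10 mm thick, top 58 mm above the bench, with an inner ledge 14 mm deep, its top at 50 mm; the board's ends lie on the ledges. Fixed jaw's inner face: y = -60 mm
- jaw (a joint): slide of the movable jaw along the holder's y, m: its inner face is at y = 60 mm plus this value. Starts 6 to 11 mm open; lower is further in; about 0 (up to 2 mm if the board sits a little askew) when the board is nipped. The slide's own end is at -8 mm: the board is the stop. About 3 N of friction resists it and keeps it, and the nip, where it is left
- jaw_grip (a point): point on the black thumb grip that stands up from the movable jaw, on the grip's middle and 84 mm above the bench; moves with the jaw. The grip is 24 mm wide along the holder's x, 12 mm thick along its y and stands free from 58 to 96 mm above the bench
- board: loose green circuit board 100 mm (its x) by 120 mm (its y) by 2 mm, 0.12 kg, x and y along the holder's; origin at the centre of its underside. Starts with 1.5 to 4.5 mm of slack to the fixed jaw. Its tallest part stands 22 mm above the board
- chip (a point): centre of the top face of the board's large square black chip (28 mm square, 4 mm thick, legs on four sides, the only big square one); fixed on the board 10 mm to +x and 8 mm to -y of the board's centre, 6 mm above its underside; z up, out of the chip
- loupe: hand lens lying flat on the bench, about 0.1 kg (varies): round black bezel 66 mm in diameter with a clear glass, and a flat black handle 20 mm wide, 14 mm thick, 100 mm long. Origin under the centre of the lens, on its lower face; the handle runs from 42 to 142 mm along its -x axis; z up, at right angles to the lens; 14 mm thick overall
- lens (a point): middle of the lens, 7 mm above the lower face of the loupe; z is the lens's axis
- loupe_grip (a point): point in the loupe's handle 65 mm from the middle of the lens, near the balance point, a good place to grip: 7 mm above the lower face, handle 20 mm wide along the loupe's y
- screwdriver: bystander: screwdriver with a black handle, 190 mm long, lying on the bench; leave alone. Origin at its middle, underneath
- multimeter: bystander: grey hand-held meter 160 x 80 x 43 mm lying flat; leave alone. Origin at the centre of its underside
- parts_bin: bystander: open blue bin 100 x 150 x 50 mm with small parts; leave alone. Origin at the centre of its underside
Mind the look-alikes: they are no part of the job. There is more than one size of the holder; the job needs the middle-sized. Of the things that look like the loupe, take the one that is farthest from the robot's base at the start.

How it is judged:
On the way, in this order (a step that is already met when the one before it is completed fails the run):
1. the movable jaw is home and presses the board against the fixed jaw (over 3 N in all, its 1.2 N weight included), the board flat on the ledges, the lens not yet picked up (value of joint jaw below 0.003 m and contact force between holder and board above 3 N and angle between board's own z axis and vertical below 0.03 rad and height (world z) of lens below 0.02 m), for 0.2 s.
2. the lens is lifted off the bench in the gripper (height (world z) of lens above 0.04 m and contact force between the fingers and loupe above 0.5 N), for 0.2 s.
At the end, for the whole second after the job is handed in: The gripper alone holds the lens still in the air, level within 0.1 rad, its middle within 10 mm of the chip's centre seen from above and 54 to 66 mm above the chip's top, clear of board and holder; the board lies flat on the ledges, still nipped between the jaws (over 3 N in all, weight included) (horizontal distance between lens and chip below 0.01 m and z of lens in the frame of chip between 0.054 and 0.066 m and angle between loupe's own z axis and vertical below 0.1 rad and linear speed of loupe below 0.02 m/s and contact force between the fingers and loupe above 0.5 N and contact force between loupe and board below 0.05 N and contact force between loupe and holder below 0.05 N and value of joint jaw below 0.003 m and contact force between holder and board above 3 N and angle between board's own z axis and vertical below 0.03 rad); the arm keeps its last pose, push and grip.
It fails at once if the board is forced: squeezed with more than about 40 N (80 N summed over both jaws) (contact force between holder and board above 80 N).
It fails at once if the lens is knocked against the board (more than 2 N) (contact force between loupe and board above 2 N).
It fails at once if a bystander is moved by more than 20 mm (distance of any of screwdriver, multimeter, parts_bin from where it was at the start of the episode above 0.02 m).
It also fails if it takes over 48 s, if anything falls off the work surface, if the arm or the gripper's body presses on something with over 40 N, if the wrist force passes 120 N, or if a joint passes its speed limit or range.

## Robot

A 6-joint arm with a two-finger parallel gripper is mounted at the origin on the work surface. World frame = base frame: x ahead of the robot, y to its left, z up, the work surface at z = 0. Lengths are in m, angles in rad, forces in N, time in s.
With the tool pointing down it reaches from about 0.275 to 0.975 m from the base axis. Payload 8.4 kg.
Tool frame: the origin (TCP) lies at the very end of the fingers, on their centre line; the grasp point (between the pads) lies 19 mm behind it; x points along the fingers, y is the direction in which the jaws open and shut, and the axes are right-handed (so a half turn about x gives the same grasp; the last joint's range is limited). The gripper opens to 92 mm and grips with 3 to 60 N. Pads are 20 mm wide; open, the fingers measure 128 mm over their backs; the gripper's body (75 mm by 189 mm) begins 69 mm behind the grasp point.
Start: joints at [-1.108, 0.353, 1.633, -0, 1.155, -0.002], TCP at [0.28, -0.559, 0.215] pointing down, gripper open.
Joint ranges: [-2.63, 2.63], [-0.92, 2.1], [0.06, 2.66], [-1.3, 4.44], [0, 2.69], [-3.02, 3.02]. Speed limits (rad/s): [2.22, 2.22, 2.79, 3.14, 3.14, 3.14].

## Interface

Orientations are given as a 3x3 rotation matrix whose columns are the frame's x, y, z axes.
In Python, from station import arm, cams, ticket gives the robot as it stands. The module is installed in compiled form; this text tells all that it offers.
- The arm moves only by the tool send_rows, never from a script. Its argument "deltas" is one flat list of numbers, 7 for each row, row after row: the turn, a rotation vector about the world's x, y, z in degrees, then the shift along the world's x, y, z in mm, then the opening in per cent of the stroke, from 0 (shut) to 100 (fully open). In form: [wx, wy, wz, dx, dy, dz, grip, wx, wy, wz, dx, dy, dz, grip, ...]. A call has 1 to 12 rows; each row is the pose to reach, as a shift and turn from the pose measured when the call began; what a row does not reach only later rows make up. A row lasts 1/12 s, in which the tool goes at most 41.7 mm and 7.16 degrees, less where a joint would pass 70% of its speed; a pose out of reach is approached as far as the arm can. A call with a gripper value outside its range is refused whole. The fingers move at their own pace and stop on an object; "squeeze" is the grip in N (left out, the last holds). Time passes only in rows, so rows that repeat a pose let the fingers close. It gives the time, the measured TCP pose, the force and the opening at its end, in the units of the state.
- arm.read_state(): the state, without advancing time (a new reading comes with each control period).
- cams.get_image(name): name is "scene" or "top" or "wrist"; returns the picture (384x512x3 uint8, red, green, blue); there is no depth.
- cams.camera_model(name): a dict with "fx", "fy", "cx", "cy" (pixels), "world_from_camera" (4x4, takes a point from camera to world coordinates). Camera axes: x right, y up, looking along -z (the intrinsics and any distortion apply to the point x, -y, -z); pixel columns grow to the right and rows downward; lengths in m; the calibration is good to about 2 mm. A picture is of the moment at which its call begins: read the wrist's pose just before it. camera_model takes no time and is no camera call; for the wrist camera it gives the pose at the moment of the call.
- ticket.sign_off(): hands the job in, once; it reports no verdict.
The state is a dict: "time_s": time; "joints": joint angles; "dq": joint speeds; "effort": joint torques, N m; "eef_pos": TCP position; "tcp_rot": TCP orientation; "contact_force": force on the tool from outside, world axes, zero at the start; "torque": the same for the moment, N m; "width": finger opening in m.
Only numpy, scipy, OpenCV 4.12 (cv2) and the standard library are available. Lean on these libraries where they do the work, as an engineer would, in place of code of your own. Each camera call takes 0.05 s, during which the arm holds its last target.

## Working session

There is one attempt and no reset: what is moved stays moved. The work goes in short steps, Python scripts to look and compute and a tool call to move; the robot and the scene stay as the last step left them, time stands still between calls to the robot, and variables do not carry over. Pictures are saved under pics/ and viewed, and the job is handed in when it is done.

Besides the shell and the picture viewer there is one more tool, called as name(argument=value, ...), one argument or row to a line, values as JSON. send_rows: Moves the arm, as the interface text tells. Its arguments: {"type":"object","properties":{"deltas":{"type":"array","items":{"type":"number"}},"squeeze":{"type":"number"}},"required":["deltas"]}

```bash
mkdir -p pics; python3 - <<'E'
from station import arm,cams
import cv2,json,numpy as np
s=arm.read_state();print({k:np.round(v,3).tolist() for k,v in s.items()})
for n in ("scene","top","wrist"):
    m=cams.camera_model(n);print(n,{k:(np.round(v,4).tolist()) for k,v in m.items() if not isinstance(v,str)})
    im=cams.get_image(n);cv2.imwrite(f"pics/{n}0.png",im[:,:,::-1])
E
```

```text
{'time_s': 0.0, 'joints': [-1.108, 0.354, 1.634, -0.0, 1.155, -0.002], 'dq': [0.001, -0.0, 0.0, 0.002, -0.0, -0.002], 'effort': [-0.005, -59.385, -33.422, 0.069, 0.024, -0.0], 'eef_pos': [0.28, -0.558, 0.214], 'tcp_rot': [[-0.001, 0.448, -0.894], [0.001, -0.894, -0.448], [-1.0, -0.001, 0.0]], 'contact_force': [-0.305, 0.246, 0.266], 'torque': [-0.011, 0.008, -0.002], 'width': 0.092}
scene {'fx': 458.6555, 'fy': 458.6555, 'cx': 245.1903, 'cy': 193.2519, 'world_from_camera': [[0.669, -0.6024, 0.4353, 0.9877], [0.7432, 0.5388, -0.3966, -0.4114], [0.0044, 0.5888, 0.8082, 1.0413], [0.0, 0.0, 0.0, 1.0]]}
top {'fx': 404.9367, 'fy': 404.9367, 'cx': 252.729, 'cy': 194.3225, 'world_from_camera': [[-0.0152, 0.9948, -0.1008, 0.3702], [-0.9998, -0.0142, 0.0103, 0.0484], [0.0089, 0.101, 0.9948, 1.3146], [0.0, 0.0, 0.0, 1.0]]}
wrist {'fx': 270.5133, 'fy': 270.5133, 'cx': 251.9481, 'cy': 184.4318, 'world_from_camera': [[0.4466, 0.8668, 0.2219, 0.3408], [-0.8947, 0.433, 0.1097, -0.5282], [-0.001, -0.2475, 0.9689, 0.3846], [0.0, 0.0, 0.0, 1.0]]}
```

View pics/scene0.png

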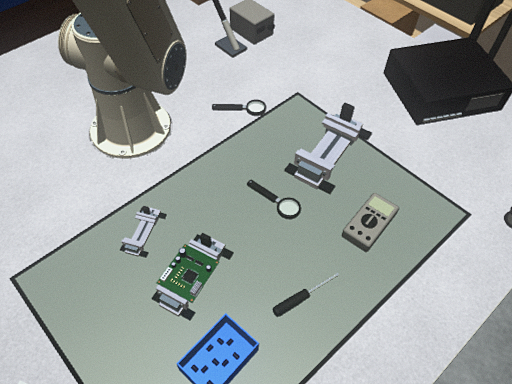

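View pics/top0.png

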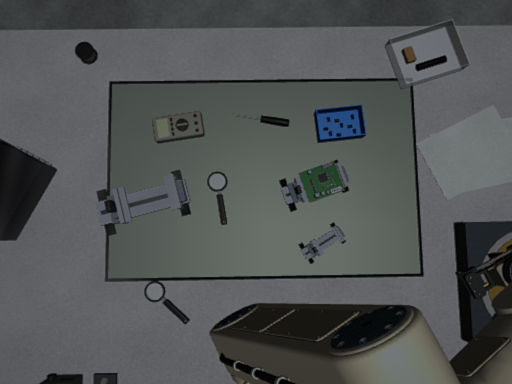

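View pics/wrist0.png

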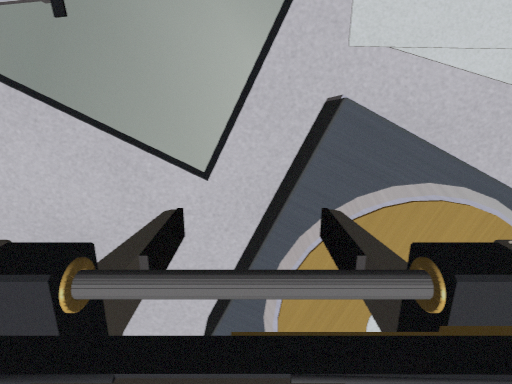

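The top view shows three holders: large at (143,200), the middle one carrying the board at (316,184) and small at (323,243). It shows two lenses, at (217,182) and (155,291). I'll enlarge crops and compute positions next.

```bash
cat > h.py <<'E'
import numpy as np,cv2
def ray(m,u,v):
    T=np.array(m["world_from_camera"]);d=np.array([(u-m["cx"])/m["fx"],-(v-m["cy"])/m["fy"],-1.])
    return T[:3,3],T[:3,:3]@d
def onz(m,u,v,z):
    o,d=ray(m,u,v);return o+d*(z-o[2])/d[2]
def tri(obs):
    A=np.zeros((3,3));b=np.zeros(3);R=[]
    for m,u,v in obs:
        o,d=ray(m,u,v);d=d/np.linalg.norm(d);P=np.eye(3)-np.outer(d,d);A+=P;b+=P@o;R.append((o,P))
    p=np.linalg.solve(A,b);return p,[float(np.linalg.norm(P@(p-o))) for o,P in R]
def proj(m,p):
    T=np.array(m["world_from_camera"]);q=T[:3,:3].T@(np.asarray(p)-T[:3,3]);return m["cx"]+m["fx"]*q[0]/-q[2],m["cy"]+m["fy"]*(-q[1])/-q[2]
E
python3 - <<'E'
from station import cams
from h import *
t=cams.camera_model("top")
print({k:v for k,v in t.items() if k not in("world_from_camera",)})
for n,u,v,z in [("lensA",217,182,.01),("handA",223,222,.01),("lensB",155,291,.01),("handB",186,321,.01),("board",324,181,.05),("grip",290,190,.08),("fixed",346,177,.05),("dr",262,120,.01)]:
    p=onz(t,u,v,z);print(n,p.round(3),np.hypot(p[0],p[1]).round(3))
a=cv2.imread("pics/top0.png");b=cv2.imread("pics/scene0.png")
c=lambda im,x,y,w,h,s:cv2.resize(im[y:y+h,x:x+w],None,fx=s,fy=s,interpolation=cv2.INTER_CUBIC)
cv2.imwrite("pics/c1.png",c(a,270,145,90,70,8))
cv2.imwrite("pics/c2.png",c(b,145,225,95,95,6))
cv2.imwrite("pics/c3.png",np.hstack([c(a,195,165,60,65,6),c(b,240,170,70,65,6)]))
E
```

```text
{'fx': 404.9366696798914, 'fy': 404.9366696798914, 'cx': 252.72903136364667, 'cy': 194.3224777000138}
lensA [0.544 0.15  0.01 ] 0.565
handA [0.414 0.132 0.01 ] 0.435
lensB [0.2   0.348 0.01 ] 0.401
handB [0.106 0.25  0.01 ] 0.272
board [ 0.537 -0.19   0.05 ] 0.57
grip [ 0.507 -0.079  0.08 ] 0.513
fixed [ 0.549 -0.26   0.05 ] 0.608
dr [0.749 0.    0.01 ] 0.749
```

View pics/c1.png

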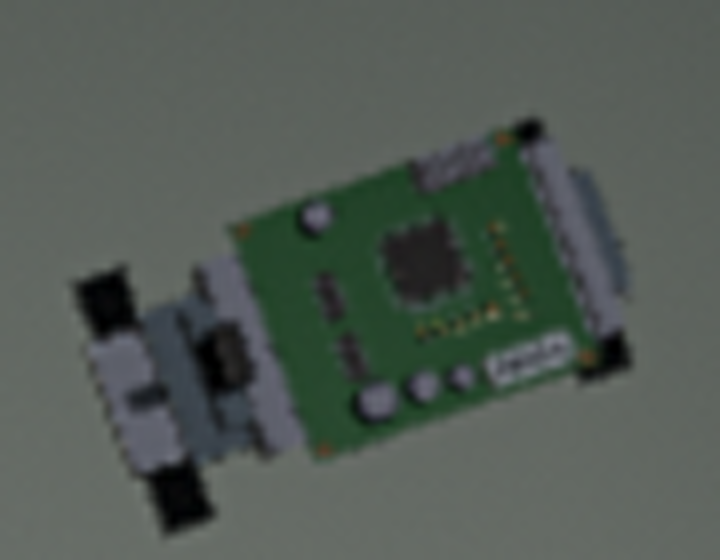

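View pics/c2.png

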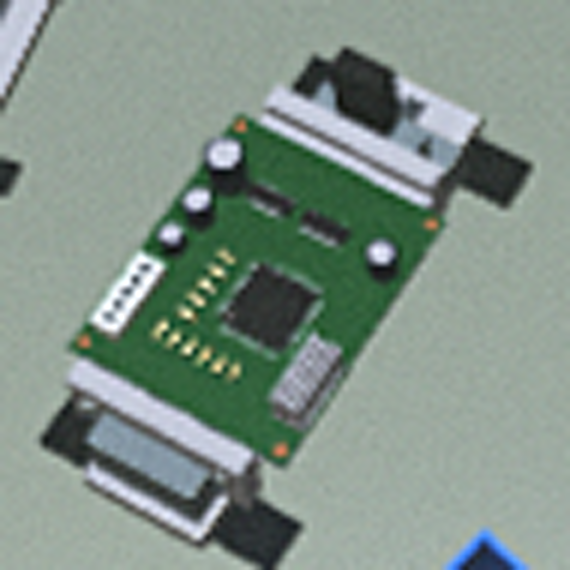

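View pics/c3.png

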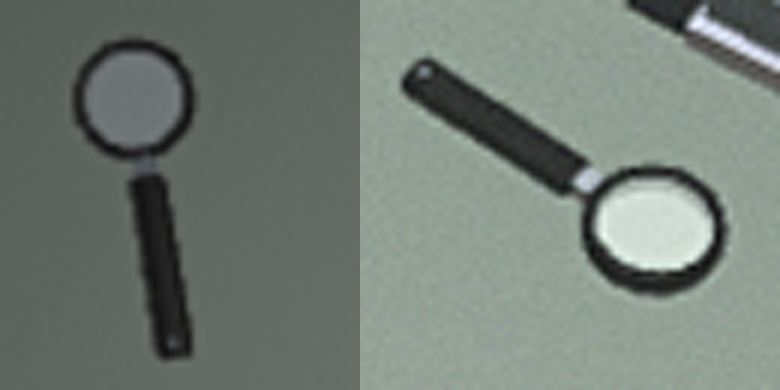

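```bash
python3 - <<'E'
from station import cams
from h import *
t=cams.camera_model("top");s=cams.camera_model("scene")
f=lambda x,y:(270+x/8-.5,145+y/8-.5)
g=lambda x,y:(145+x/6-.5,225+y/6-.5)
for n,a,b in [("chip",f(425,262),g(270,307)),("lens",(195+133/6-.5,165+98/6-.5),(240+295/6-.5,170+230/6-.5)),
 ("c ++",f(241,231),g(433,225)),("c -+",f(324,450),g(240,126)),("c +-",f(504,139),g(281,450)),("c --",f(587,356),g(84,342)),
 ("handle end",(195+174/6-.5,165+342/6-.5),(240+(425-360)/6-.5,170+72/6-.5))]:
    p,r=tri([(t,*a),(s,*b)]);print(n,p.round(4),np.round(r,4))
E
```

```text
chip [ 0.5483 -0.1855  0.0564] [0.0004 0.0004]
lens [0.5477 0.1508 0.0095] [0.0007 0.0007]
c ++ [ 0.562  -0.1139  0.0531] [0.0005 0.0005]
c -+ [ 0.4749 -0.144   0.054 ] [0.0005 0.0005]
c +- [ 0.5971 -0.2186  0.0546] [0.0003 0.0003]
c -- [ 0.5106 -0.2481  0.0541] [0.0002 0.0002]
handle end [0.4155 0.1294 0.0173] [0.0003 0.0003]
```

Of the lenses, A at (217,182) is 0.565 m from the base and B at (155,291) is 0.40 m, so A is the one to take. The crop confirms it has a round bezel of about 66 mm and a black handle. The holder is the mid-sized one with the board. The corners give a yaw of about 18.8° and a centre of (0.536,-0.181), which agrees with the chip offset and height. Next I'll measure the jaw grip.

```bash
python3 - <<'E'
from station import cams
from h import *
t=cams.camera_model("top")
a=cv2.imread("pics/top0.png");b=cv2.imread("pics/scene0.png")
c=lambda im,x,y,w,h,s:cv2.convertScaleAbs(cv2.resize(im[y:y+h,x:x+w],None,fx=s,fy=s,interpolation=cv2.INTER_CUBIC),alpha=2,beta=10)
cv2.imwrite("pics/c4.png",np.hstack([c(a,278,172,32,40,12),c(b,187,228,32,40,12)]))
R=np.array([[.946,-.322],[.322,.946]]);o=np.array([.5364,-.1812])
for u,v in[(298,189)]:
    p=onz(t,u,v,.09);print(p,R.T@(p[:2]-o))
E
```

```text
[ 0.50864829 -0.10253397  0.09      ] [-0.00092265  0.08335411]
```

View pics/c4.png

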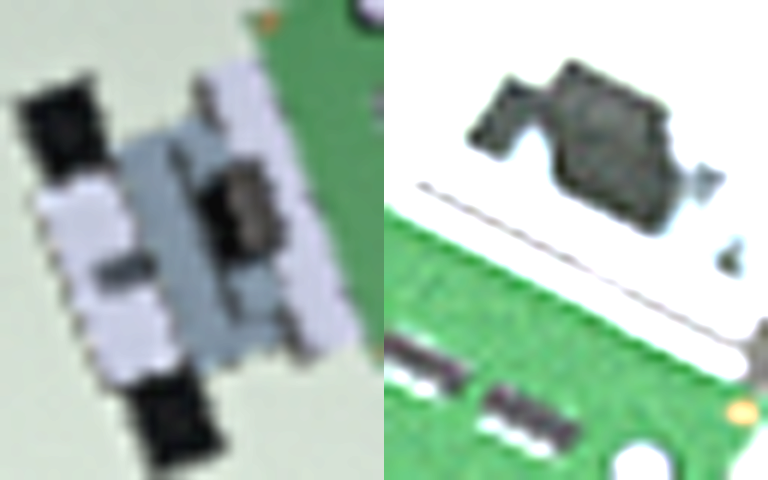

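```bash
python3 - <<'E'
from station import cams
from h import *
t=cams.camera_model("top");s=cams.camera_model("scene")
R=np.array([[.946,-.322],[.322,.946]]);o=np.array([.5364,-.1812])
p,r=tri([(t,298.75,188.6),(s,205.3,235.8)]);print(p,r,R.T@(p[:2]-o))
p=onz(t,298.75,188.6,.096);print(p,R.T@(p[:2]-o))
for h in [(0,.115),(0,.105)]: print(o+R@np.array(h))
E
```

```text
[ 0.50917283 -0.10356934  0.09781045] [0.0003784794109682195, 0.000378479410968165] [-0.00075983  0.08220576]
[ 0.50915823 -0.10410336  0.096     ] [-0.0009456   0.08170528]
[ 0.49937 -0.07241]
[ 0.50259 -0.08187]
```

send_rows(
  deltas=[0,0,7,18,40,0,0,0,0,14,36,80,0,0,0,0,21,54,120,0,0,0,0,28,72,160,0,0,0,0,35,90,200,0,0,0,0,42,108,240,0,0,0,0,49,126,280,0,0,0,0,56,144,320,0,0,0,0,63,162,360,0,0,0,0,70,180,400,0,0,0,0,77,198,440,0,0,0,0,82,218,480,0,0],
  squeeze=20,
)

```text
time_s: 1.15
eef_pos: [0.4862, -0.101, 0.2141]
tcp_rot: [[-0.001, 0.946, 0.326], [-0.0, 0.326, -0.946], [-1.0, -0.001, 0.0]]
contact_force: [0.9, -0.2, -0.7]
width: 0.014
```

send_rows(
  deltas=[0,0,0,0,0,0,0,0,0,0,0,0,0,0],
)

```text
time_s: 1.32
eef_pos: [0.4868, -0.0989, 0.2139]
tcp_rot: [[-0.001, 0.944, 0.33], [-0.0, 0.33, -0.944], [-1.0, -0.001, -0.0]]
contact_force: [0.2, -0.7, -0.6]
width: 0.0011
```

```bash
python3 - <<'E'
from station import arm,cams
from h import *
s=arm.read_state();print({k:np.round(v,4).tolist() for k,v in s.items()})
cv2.imwrite("pics/w1.png",cams.get_image("wrist")[:,:,::-1])
E
```

```text
{'time_s': 1.3167, 'joints': [-0.2031, 0.1538, 1.9017, -0.0006, 1.0873, -0.5388], 'dq': [-0.0613, -0.0054, 0.0119, -0.0159, 0.0048, 0.0065], 'effort': [2.335, -43.3474, -32.5262, 0.3474, -0.0364, -0.0619], 'eef_pos': [0.4868, -0.0989, 0.2139], 'tcp_rot': [[-0.0012, 0.9441, 0.3297], [-0.0003, 0.3297, -0.9441], [-1.0, -0.0013, -0.0002]], 'contact_force': [0.1557, -0.7153, -0.5643], 'torque': [-0.0416, -0.0986, -0.0207], 'width': 0.0011}
```

View pics/w1.png

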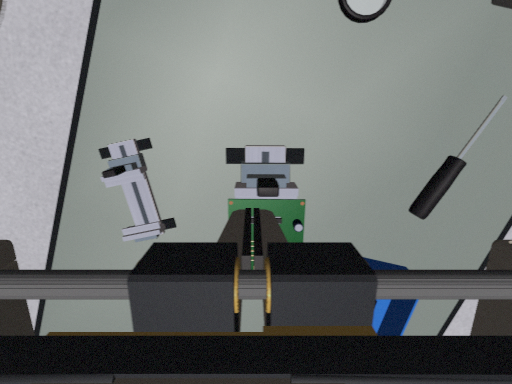

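The wrist view shows the jaw grip at (267,187), square to the tool. I'll move over to behind it, then down.

send_rows(
  deltas=[0,0,-0.4,12,30,0,0,0,0,-0.4,12,30,-40,0,0,0,-0.4,12,30,-80,0,0,0,-0.4,12,30,-118,0,0,0,-0.4,12,30,-118,0,0,0,-0.4,12,30,-118,0],
)

```text
time_s: 1.87
eef_pos: [0.4963, -0.0714, 0.0949]
tcp_rot: [[-0.006, 0.948, 0.318], [-0.0, 0.318, -0.948], [-1.0, -0.006, -0.002]]
contact_force: [0.0, -0.2, 1.2]
width: 0.0004
```

```bash
python3 - <<'E'
from station import arm,cams
from h import *
s=arm.read_state();print({k:np.round(v,4).tolist() for k,v in s.items() if k in("eef_pos","contact_force","time_s")})
R=np.array([[.946,-.322],[.322,.946]]);o=np.array([.5364,-.1812]);print(R.T@(s["eef_pos"][:2]-o))
m=cams.camera_model("wrist");im=cams.get_image("wrist")[:,:,::-1]
a=cams.get_image("scene")[:,:,::-1][210:320,140:250]
cv2.imwrite("pics/w2.png",im);cv2.imwrite("pics/s2.png",cv2.resize(a,None,fx=5,fy=5))
E
```

```text
{'time_s': 1.8667, 'eef_pos': [0.4963, -0.0714, 0.0949], 'contact_force': [0.0174, -0.1954, 1.2008]}
[-0.00259128  0.11681035]
```

View pics/w2.png

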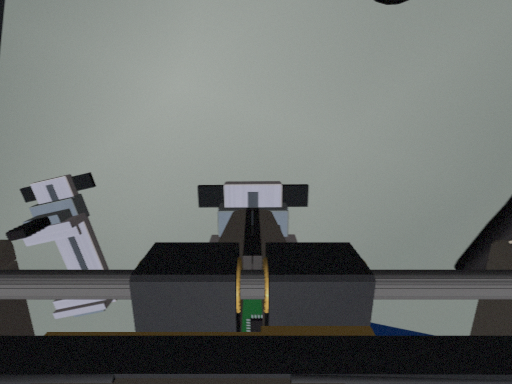

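View pics/s2.png

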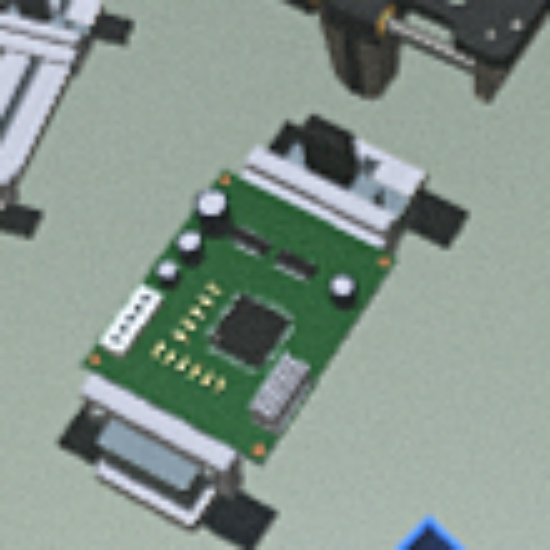

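send_rows(
  deltas=[0,0,0,2.5,1,-20,0,0.3,-0.3,0,2.5,1,-20,0,0,0,0,4,-4,-20,0,0,0,0,6,-9,-20,0,0,0,0,7,-12,-20,0,0,0,0,7,-12,-20,0],
)

```text
time_s: 2.47
eef_pos: [0.5072, -0.0843, 0.0788]
tcp_rot: [[0.002, 0.948, 0.318], [-0.001, 0.318, -0.948], [-1.0, 0.002, 0.002]]
contact_force: [0.6, 0.0, 0.6]
width: 0.0006
```

send_rows(
  deltas=[0,0,0,0.3,-1,0,0,0,0,0,0.6,-2,0,0],
)

```text
time_s: 2.63
eef_pos: [0.5081, -0.0865, 0.0793]
tcp_rot: [[0.003, 0.948, 0.318], [-0.002, 0.318, -0.948], [-1.0, 0.002, 0.002]]
contact_force: [0.2, 0.3, -0.5]
width: 0.0005
```

send_rows(
  deltas=[0,0,0,0.3,-1,0,0,0,0,0,0.6,-2,0,0],
)

```text
time_s: 2.8
eef_pos: [0.5086, -0.0882, 0.0793]
tcp_rot: [[0.003, 0.948, 0.318], [-0.001, 0.318, -0.948], [-1.0, 0.002, 0.002]]
contact_force: [-0.1, 3.1, 1.6]
width: 0.0006
```

send_rows(
  deltas=[0,0,0,0.3,-1,0,0,0,0,0,0.6,-2,0,0],
)

```text
time_s: 2.97
eef_pos: [0.5092, -0.0899, 0.0794]
tcp_rot: [[0.002, 0.948, 0.318], [-0.0, 0.318, -0.948], [-1.0, 0.002, 0.001]]
contact_force: [-0.3, 4.3, 1.1]
width: 0.0002
```

Contact is felt: about 3–4 N of sliding friction. I'll keep advancing in small steps.

send_rows(
  deltas=[0,0,0,0.3,-1,0,0,0,0,0,0.5,-2,0,0],
)

```text
time_s: 3.13
eef_pos: [0.5098, -0.0918, 0.0794]
tcp_rot: [[0.003, 0.948, 0.318], [-0.0, 0.318, -0.948], [-1.0, 0.002, 0.001]]
contact_force: [0.9, 3.3, 0.8]
width: 0.0002
```

send_rows(
  deltas=[0,0,0,0.2,-1,0,0,0,0,0,0.4,-2,0,0],
)

```text
time_s: 3.3
eef_pos: [0.5105, -0.0938, 0.0794]
tcp_rot: [[0.003, 0.948, 0.318], [0.0, 0.318, -0.948], [-1.0, 0.003, 0.001]]
contact_force: [1.2, 5.0, -0.2]
width: 0.0005
```

send_rows(
  deltas=[0,0,0,0.3,-1,0,0,0,0,0,0.5,-1.5,0,0],
)

```text
time_s: 3.47
eef_pos: [0.511, -0.0954, 0.0794]
tcp_rot: [[0.003, 0.948, 0.318], [0.0, 0.318, -0.948], [-1.0, 0.003, 0.001]]
contact_force: [-0.1, 3.5, 0.1]
width: 0.0007
```

send_rows(
  deltas=[0,0,0,0.2,-0.6,0,0,0,0,0,0.3,-1,0,0],
)

```text
time_s: 3.63
eef_pos: [0.5112, -0.0958, 0.0794]
tcp_rot: [[0.003, 0.948, 0.317], [0.001, 0.317, -0.948], [-1.0, 0.003, -0.0]]
contact_force: [0.3, 9.2, 2.9]
width: 0.0004
```

send_rows(
  deltas=[0,0,0,0.2,-0.6,0,0,0,0,0,0.3,-1,0,0],
)

```text
time_s: 3.8
eef_pos: [0.5112, -0.096, 0.0794]
tcp_rot: [[0.002, 0.949, 0.317], [0.003, 0.317, -0.949], [-1.0, 0.003, -0.002]]
contact_force: [-0.4, 12.9, 3.4]
width: 0.0006
```

The force jumped to about 13 N with the jaw stopped. I'll hold it briefly, then back off.

send_rows(
  deltas=[0,0,0,0.1,-0.6,0,0,0,0,0,0.1,-0.6,0,0,0,0,0,0.1,-0.6,0,0],
)

```text
time_s: 4.05
eef_pos: [0.5112, -0.0959, 0.0794]
tcp_rot: [[0.002, 0.949, 0.316], [0.004, 0.316, -0.949], [-1.0, 0.003, -0.003]]
contact_force: [0.4, 8.0, 2.7]
width: 0.0008
```

```bash
python3 - <<'E'
from station import arm,cams
from h import *
s=arm.read_state();print({k:np.round(v,4).tolist() for k,v in s.items() if k in("eef_pos","contact_force","time_s")})
a=cams.get_image("scene")[:,:,::-1][225:325,140:240]
cv2.imwrite("pics/s3.png",cv2.resize(a,None,fx=6,fy=6,interpolation=2))
E
```

```text
{'time_s': 4.05, 'eef_pos': [0.5112, -0.0959, 0.0794], 'contact_force': [0.4371, 7.9511, 2.7333]}
```

View pics/s3.png

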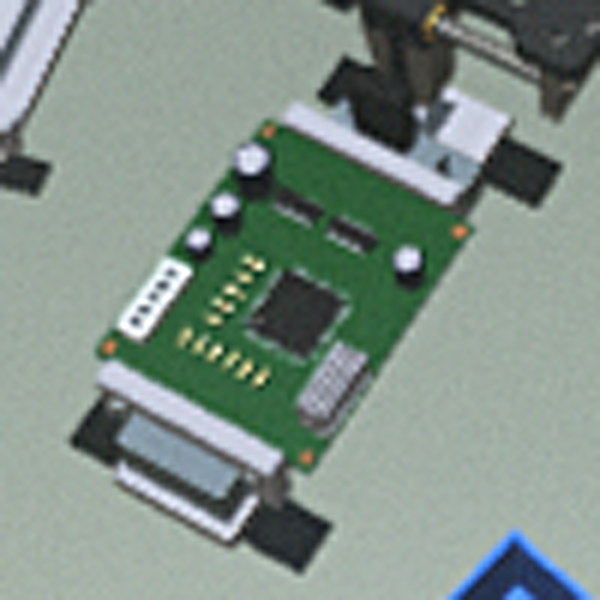

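send_rows(
  deltas=[0,0,0,0.3,-0.8,0,0,0,0,0,0.4,-1.3,0,0,0,0,0,0.4,-1.3,0,0],
)

```text
time_s: 4.35
eef_pos: [0.5112, -0.096, 0.0794]
tcp_rot: [[0.001, 0.949, 0.315], [0.006, 0.315, -0.949], [-1.0, 0.003, -0.005]]
contact_force: [0.0, 11.9, 3.3]
width: 0.0002
```

send_rows(
  deltas=[0,0,0,-1,3,0,0,0,0,0,-4,12,0,0,0,0,0,-7,20,20,0,0,0,0,-7,20,60,0,0,0,0,-7,20,100,0,0,0,0,-7,40,120,0],
)

```text
time_s: 4.85
eef_pos: [0.5056, -0.0578, 0.2034]
tcp_rot: [[0.005, 0.949, 0.314], [0.004, 0.314, -0.949], [-1.0, 0.006, -0.002]]
contact_force: [1.3, -0.8, 0.3]
width: 0.0004
```

```bash
python3 - <<'E'
from station import arm,cams
from h import *
s=arm.read_state();print({k:np.round(v,4).tolist() for k,v in s.items() if k in("eef_pos","contact_force","time_s","joints")})
t=cams.camera_model("top")
im=cams.get_image("top")[:,:,::-1]; a=im[145:215,270:360];cv2.imwrite("pics/t4.png",cv2.convertScaleAbs(cv2.resize(a,None,fx=8,fy=8,interpolation=2),alpha=1.7))
m=cams.get_image("scene")[:,:,::-1][225:325,140:240]
cv2.imwrite("pics/s4.png",cv2.resize(m,None,fx=6,fy=6,interpolation=2))
E
```

```text
{'time_s': 4.85, 'joints': [-0.1196, 0.1816, 1.8932, 0.0047, 1.0621, -0.4418], 'eef_pos': [0.5056, -0.0578, 0.2034], 'contact_force': [1.3065, -0.795, 0.2976]}
```

View pics/s4.png

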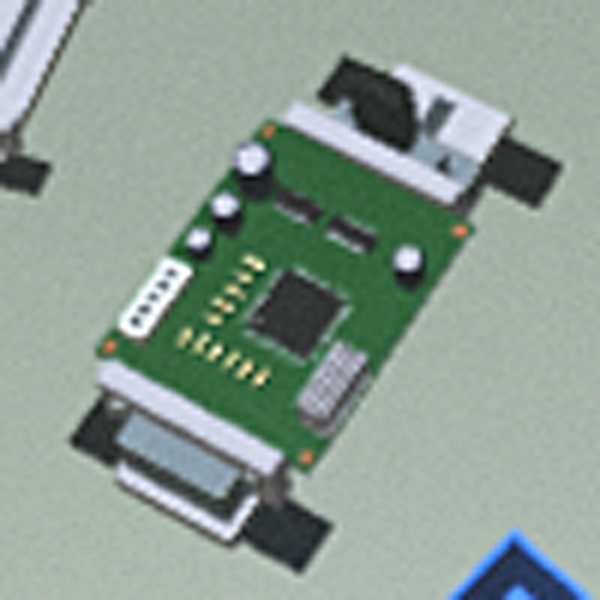

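View pics/t4.png

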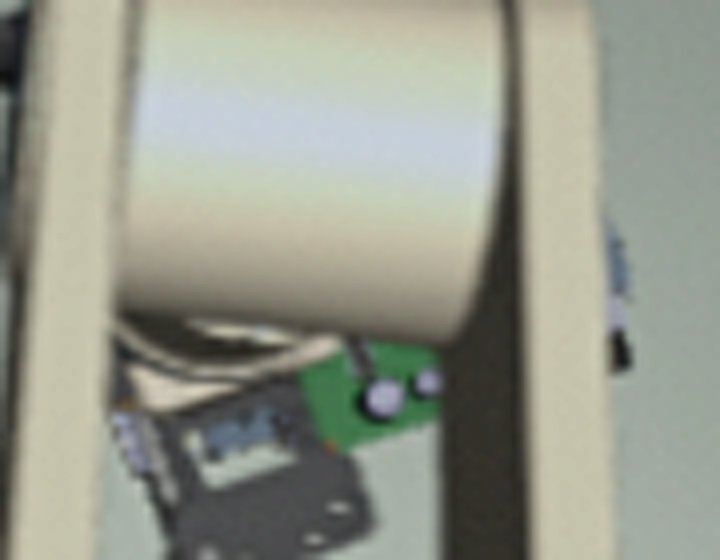

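The nip holds after backing off: in the scene crop the jaw is tight against the board with no gap at either end. Next I'll go over the lens handle, turning so that the wrist camera faces the lens.

send_rows(
  deltas=[0,0,-7,-2,17,0,70,0,0,-14,-4,34,0,70,0,0,-21,-6,51,0,70,0,0,-28,-8,68,0,70,0,0,-35,-10,85,0,70,0,0,-42,-12,102,0,70,0,0,-49,-14,119,0,70,0,0,-56,-16,136,0,70,0,0,-63,-18,153,0,70,0,0,-70,-20,170,0,70,0,0,-77,-22,187,0,70,0,0,-84,-22,198,0,70],
)

```text
time_s: 5.95
eef_pos: [0.4831, 0.1436, 0.2017]
tcp_rot: [[0.004, 0.409, -0.913], [-0.008, -0.913, -0.409], [-1.0, 0.009, -0.0]]
contact_force: [0.2, -1.8, 0.3]
width: 0.064
```

send_rows(
  deltas=[0,0,-7,0,0,0,70,0,0,-14,0,0,0,70,0,0,-16,0,0,0,70,0,0,-16,0,0,0,70],
)

```text
time_s: 6.28
eef_pos: [0.4823, 0.1432, 0.2002]
tcp_rot: [[-0.0, 0.14, -0.99], [-0.01, -0.99, -0.14], [-1.0, 0.01, 0.002]]
contact_force: [-0.3, 0.5, 0.7]
width: 0.0643
```

```bash
python3 - <<'E'
from station import arm,cams
from h import *
s=arm.read_state();print({k:np.round(v,4).tolist() for k,v in s.items() if k in("eef_pos","tcp_rot","contact_force","time_s","joints","width")})
sc=cams.camera_model("scene");print("chip",onz(sc,189.2,276.7,.056))
m=cams.camera_model("wrist");im=cams.get_image("wrist")[:,:,::-1];cv2.imwrite("pics/w5.png",im)
np.savez("w5.npz",**{k:np.array(v) for k,v in m.items()})
E
```

```text
{'time_s': 6.2833, 'joints': [0.2925, 0.1807, 1.9024, -0.0111, 1.0618, 1.728], 'eef_pos': [0.4823, 0.1432, 0.2002], 'tcp_rot': [[-0.0004, 0.1402, -0.9901], [-0.0102, -0.9901, -0.1402], [-0.9999, 0.01, 0.0018]], 'contact_force': [-0.348, 0.4548, 0.689], 'width': 0.0643}
chip [ 0.54945376 -0.18787477  0.056     ]
```

View pics/w5.png

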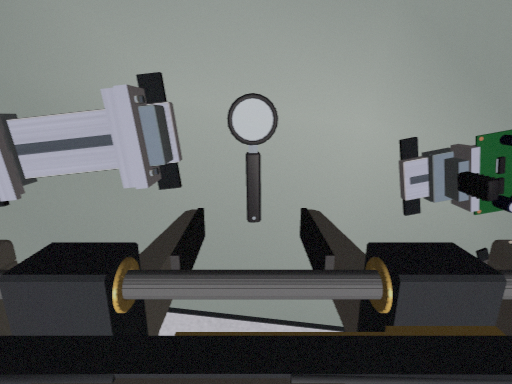

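The wrist view shows the lens centre at (253,119) and the handle's end hole at (254,218), lying along the image column. I'll cross-check positions with this view.

```bash
python3 - <<'E'
from station import cams
from h import *
m=dict(np.load("w5.npz"));t=cams.camera_model("top");s=cams.camera_model("scene")
L=onz(m,253,119.5,.010);H=onz(m,254,218,.014);print(L,H,np.linalg.norm((L-H)[:2]))
p,r=tri([(m,253,119.5),(t,216.7,180.8),(s,288.7,207.8)]);print(p,r)
q,r=tri([(m,254,218),(t,223.5,221.5),(s,250.3,181.5)]);print(q,r)
d=(p-q)[:2];d/=np.linalg.norm(d);print(d,np.degrees(np.arctan2(d[1],d[0])),"grip",p[:2]-.065*d)
E
```

```text
[0.54461203 0.14803723 0.01      ] [0.41144592 0.12792055 0.014     ] 0.13467699932882793
[0.54682944 0.14961375 0.01090077] [0.0027013980687649415, 0.0018944849843218205, 0.0010406104182536361]
[0.41510605 0.12878564 0.01913822] [0.001619022822072305, 0.00091037361141163, 0.0011521422043480603]
[0.98772866 0.1561797 ] 8.985221227065248 grip [0.48262708 0.13946207]
```

send_rows(
  deltas=[0.6,0,0.9,0,-4,-40,70,0.6,0,0.9,0,-4,-80,70,0.6,0,0.9,0,-4,-120,70,0.6,0,0.9,0,-4,-155,70,0.6,0,0.9,0,-4,-175,70,0.6,0,0.9,0,-4,-185,70,0.6,0,0.9,0,-4,-185,70],
)

```text
time_s: 6.92
eef_pos: [0.4805, 0.1385, 0.0132]
tcp_rot: [[-0.004, 0.16, -0.987], [-0.001, -0.987, -0.16], [-1.0, 0.0, 0.004]]
contact_force: [-0.3, 0.1, -0.1]
width: 0.0643
```

```bash
python3 - <<'E'
from station import arm,cams
from h import *
s=arm.read_state();print({k:np.round(v,4).tolist() for k,v in s.items() if k in("eef_pos","tcp_rot","contact_force","time_s","width")})
im=cams.get_image("wrist")[:,:,::-1];cv2.imwrite("pics/w6.png",im)
E
```

```text
{'time_s': 6.9167, 'eef_pos': [0.4805, 0.1385, 0.0132], 'tcp_rot': [[-0.0043, 0.1596, -0.9872], [-0.0009, -0.9872, -0.1596], [-1.0, 0.0002, 0.0044]], 'contact_force': [-0.25, 0.1355, -0.0719], 'width': 0.0643}
```

View pics/w6.png

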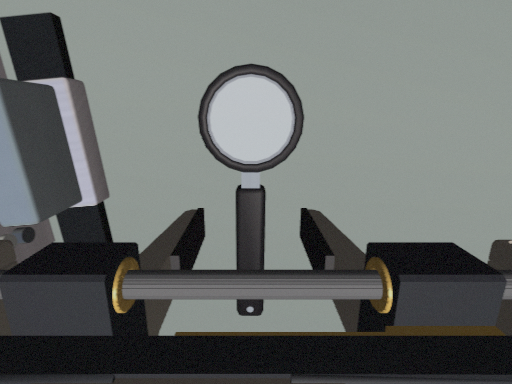

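The handle is centred and parallel between the fingers. I'll lower and close.

send_rows(
  deltas=[0,-0.2,0,1,0,-6,70,0,-0.2,0,2,0,-10,70,0,-0.2,0,2,0,-10,70],
  squeeze=25,
)

```text
time_s: 7.22
eef_pos: [0.4844, 0.139, 0.0052]
tcp_rot: [[0.003, 0.16, -0.987], [0.0, -0.987, -0.16], [-1.0, 0.0, -0.003]]
contact_force: [-0.6, -0.6, -0.8]
width: 0.0643
```

send_rows(
  deltas=[0,0,0,0,0,0,15,0,0,0,0,0,0,10,0,0,0,0,0,0,10,0,0,0,0,0,0,10,0,0,0,0,0,0,10,0,0,0,0,0,0,10,0,0,0,0,0,0,10,0,0,0,0,0,0,10,0,0,0,0,0,0,10],
)

```text
time_s: 7.97
eef_pos: [0.4845, 0.139, 0.0052]
tcp_rot: [[0.003, 0.16, -0.987], [0.0, -0.987, -0.16], [-1.0, 0.0, -0.003]]
contact_force: [-0.2, 0.2, 1.9]
width: 0.0198
```

send_rows(
  deltas=[0,0,0,0,0,5,0,0,0,0,0,0,20,0,0,0,0,0,0,40,0,0,0,0,0,0,70,0,0,0,0,0,0,110,0,0,0,0,0,0,150,0,0,0,0,0,0,150,0,0,0,0,0,0,150,0],
)

```text
time_s: 8.63
eef_pos: [0.4859, 0.1394, 0.1576]
tcp_rot: [[0.008, 0.16, -0.987], [0.002, -0.987, -0.16], [-1.0, -0.0, -0.008]]
contact_force: [-0.5, -0.1, -1.7]
width: 0.0191
```

```bash
python3 - <<'E'
from station import arm,cams
from h import *
s=arm.read_state();print({k:np.round(v,4).tolist() for k,v in s.items() if k in("eef_pos","tcp_rot","contact_force","torque","time_s","width")})
im=cams.get_image("wrist")[:,:,::-1];cv2.imwrite("pics/w7.png",im)
im=cams.get_image("scene")[:,:,::-1];cv2.imwrite("pics/s7.png",cv2.resize(im[130:330,130:330],None,fx=3,fy=3,interpolation=2))
E
```

```text
{'time_s': 8.6333, 'eef_pos': [0.4859, 0.1394, 0.1576], 'tcp_rot': [[0.0077, 0.1595, -0.9872], [0.0015, -0.9872, -0.1595], [-1.0, -0.0003, -0.0078]], 'contact_force': [-0.4537, -0.1499, -1.7437], 'torque': [0.0418, 0.0577, -0.0036], 'width': 0.0191}
```

View pics/w7.png

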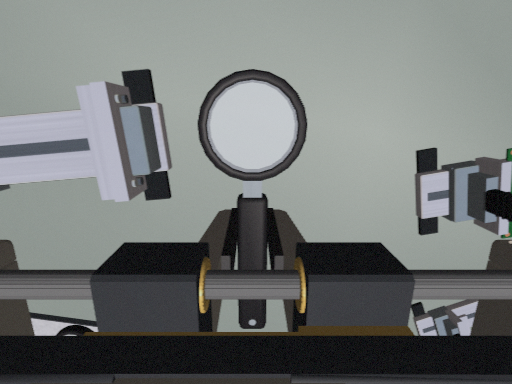

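View pics/s7.png

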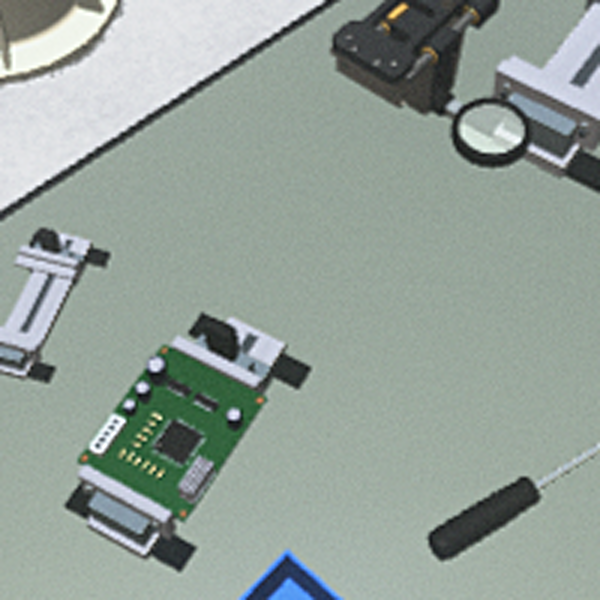

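The lens is lifted and held (width 19 mm). I'll check its tilt relative to the tool before travelling.

```bash
python3 - <<'E'
from station import arm,cams
from h import *
s=arm.read_state();R=np.array(s["tcp_rot"]);p=np.array(s["eef_pos"]);m=cams.camera_model("wrist");sc=cams.camera_model("scene")
Rp=np.array([[.003,.160,-.987],[0,-.987,-.160],[-1,0,-.003]])
pp=np.array([.4845,.139,.0052])
for L in ([.5460,.1492],):
  L=np.array(L);d=np.array([.9877,.1562])
  for pitch in (-6,-3,0,3,6):
    a=np.radians(pitch)
    def f(al,z): # along from grip(lens-.065), pitched
        g=L-.0635*d; x=al+.0635
        q=np.r_[g+d*(x*np.cos(a)),z+x*np.sin(a)]
        return proj(m,p+R@(Rp.T@(q-pp)))
    print(pitch,np.round(f(0,.014),1),np.round(f(.033,.014),1),np.round(f(-.033,.014),1),np.round(f(-.042,.014),1),np.round(f(-.1347,.014),1))
# scene triangulation with wrist for lens centre
print(tri([(m,252.5,126),(sc,130+491/3-.4,130+132/3-.4)]),p)
E
```

```text
-6 [250.5 125.5] [250.6  68.6] [250.5 179.2] [250.4 193.4] [250.3 327.7]
-3 [250.5 125.3] [250.5  66.4] [250.4 179.6] [250.4 193.8] [250.3 323.9]
0 [250.5 125.3] [250.5  64.5] [250.4 180.2] [250.4 194.2] [250.3 320.1]
3 [250.4 125.6] [250.5  63. ] [250.4 180.8] [250.4 194.8] [250.4 316.2]
6 [250.4 126.3] [250.4  62. ] [250.4 181.6] [250.4 195.4] [250.4 312.3]
(array([0.54593043, 0.14849572, 0.1594495 ]), [0.0014001532933873844, 0.001400153293387159]) [0.48363463 0.13877491 0.15451961]
```

send_rows(
  deltas=[0,0,0,0,-15,5,0,0,0,0,0,-45,5,0,0,0,0,1,-80,5,0,0,0,0,1,-115,5,0,0,0,0,2,-150,5,0,0,0,0,2,-185,5,0,0,0,0,2,-220,5,0,0,0,0,3,-255,5,0,0,0,0,3,-290,5,0,0,0,0,3,-320,5,0,0,0,0,3,-337,5,0,0,0,0,3,-337,5,0],
)

```text
time_s: 9.73
eef_pos: [0.4854, -0.2008, 0.1574]
tcp_rot: [[-0.001, 0.157, -0.988], [0.0, -0.988, -0.157], [-1.0, -0.0, 0.001]]
contact_force: [0.5, 0.2, -1.2]
width: 0.0196
```

```bash
python3 - <<'E'
from station import arm,cams
from h import *
s=arm.read_state();print({k:np.round(v,4).tolist() for k,v in s.items() if k in("eef_pos","tcp_rot","contact_force","torque","time_s","width")})
m=cams.camera_model("wrist");np.savez("w8.npz",**{k:np.array(v) for k,v in m.items()})
im=cams.get_image("wrist")[:,:,::-1];cv2.imwrite("pics/w8.png",im);
cv2.imwrite("pics/w8c.png",cv2.resize(im[50:340,170:340],None,fx=2,fy=2,interpolation=2))
im=cams.get_image("scene")[:,:,::-1];cv2.imwrite("pics/s8f.png",im);cv2.imwrite("pics/s8.png",cv2.resize(im[210:330,130:250],None,fx=5,fy=5,interpolation=2))
E
```

```text
{'time_s': 9.7333, 'eef_pos': [0.4854, -0.2008, 0.1574], 'tcp_rot': [[-0.0012, 0.1568, -0.9876], [0.0003, -0.9876, -0.1568], [-1.0, -0.0005, 0.0012]], 'contact_force': [0.5066, 0.2092, -1.1938], 'torque': [-0.0006, 0.0488, 0.036], 'width': 0.0196}
```

View pics/w8c.png

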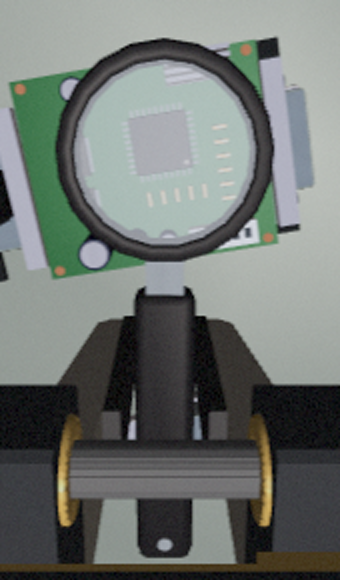

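View pics/s8.png

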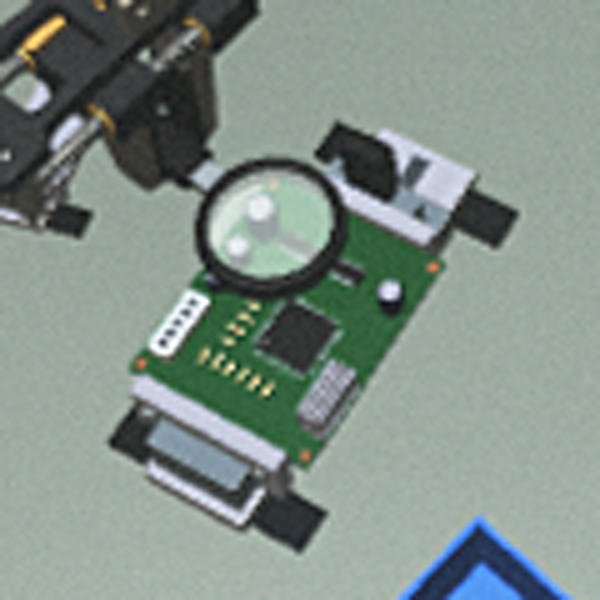

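```bash
cat > fit.py <<'E'
from h import *
from scipy.optimize import least_squares
from scipy.spatial.transform import Rotation as Ro
def fit(m,s,wb,hole,sb,yaw=9.0,x0=None):
    th=np.linspace(0,2*np.pi,180)
    ring=np.r_[[(.033*np.cos(a),.033*np.sin(a),z) for z in(-.007,.007) for a in th]]
    def res(q):
        Rm=Ro.from_euler("z",yaw,degrees=True)*Ro.from_euler("yx",[-q[3],q[4]],degrees=True)
        P=q[:3]+Rm.apply(ring);out=[]
        for c,b in((m,wb),(s,sb)):
            uv=np.array([proj(c,p) for p in P]);out+=list(np.r_[uv.min(0),uv.max(0)]-b)
        h=q[:3]+Rm.apply([-.135,0,.007]);out+=list(np.array(proj(m,h))-hole)
        return out
    r=least_squares(res,x0);return r.x,np.round(r.fun,1)
E
python3 - <<'E'
from fit import *
from station import cams
m=dict(np.load("w8.npz"));s=cams.camera_model("scene")
f=lambda x,y:np.array((170+x/2-.25,50+y/2-.25));g=lambda x,y:np.array((130+x/5-.4,210+y/5-.4))
x,r=fit(m,s,np.r_[f(57,38),f(273,262)],f(165,545),np.r_[g(194,157),g(349,298)],x0=[.549,-.188,.16,0,0])
print(x.round(4),r)
print("chip thro wrist",onz(m,*f(161,142),.056),"scene",onz(s,*g(299,338),.056), tri([(m,*f(161,142)),(s,*g(299,338))]))
E
```

```text
[ 0.5456 -0.1918  0.1545 -2.2608  0.0391] [-1.4 -0.1  0.3  0.1 -1.7  0.6 -1.6  2.7 -0.2 -0. ]
chip thro wrist [ 0.54721067 -0.18997211  0.056     ] scene [ 0.55077942 -0.18831397  0.056     ] (array([ 0.54783817, -0.18857011,  0.05102551]), [0.0015660118810155968, 0.0015660118810155931])
```

The fit shows the lens dipping about 2° and lying about 2 mm off in x and y. I'll correct the pitch and position, then lower.

send_rows(
  deltas=[0.1,-0.7,0,1,1,-6,0,0.2,-1.4,0,2,2,-14,0,0.3,-2.1,0,2,2.5,-22,0,0.3,-2.1,0,2,2.5,-30,0,0.3,-2.1,0,2,2.5,-37,0,0.3,-2.1,0,2,2.5,-41,0,0.3,-2.1,0,2,2.5,-41,0,0.3,-2.1,0,2,2.5,-41,0],
)

```text
time_s: 10.5
eef_pos: [0.4873, -0.1952, 0.1164]
tcp_rot: [[0.034, 0.158, -0.987], [0.007, -0.987, -0.158], [-0.999, -0.001, -0.035]]
contact_force: [-0.0, -0.2, -1.3]
width: 0.0198
```

```bash
python3 - <<'E'
from station import arm,cams
from h import *
s=arm.read_state();print({k:np.round(v,4).tolist() for k,v in s.items() if k in("eef_pos","tcp_rot","contact_force","time_s","width")})
m=cams.camera_model("wrist");np.savez("w9.npz",**{k:np.array(v) for k,v in m.items()})
im=cams.get_image("wrist")[:,:,::-1];cv2.imwrite("pics/w9c.png",cv2.resize(im[50:340,170:340],None,fx=2,fy=2,interpolation=2))
im=cams.get_image("scene")[:,:,::-1];cv2.imwrite("pics/s9.png",cv2.resize(im[210:330,130:250],None,fx=5,fy=5,interpolation=2))
E
```

```text
{'time_s': 10.5, 'eef_pos': [0.4873, -0.1952, 0.1164], 'tcp_rot': [[0.0344, 0.1582, -0.9868], [0.007, -0.9874, -0.1581], [-0.9994, -0.0015, -0.0351]], 'contact_force': [-0.0025, -0.1819, -1.3186], 'width': 0.0198}
```

View pics/w9c.png

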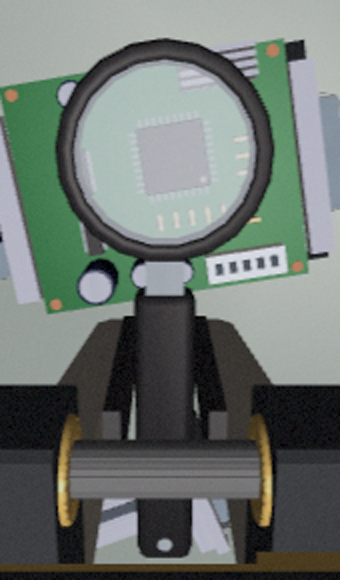

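View pics/s9.png

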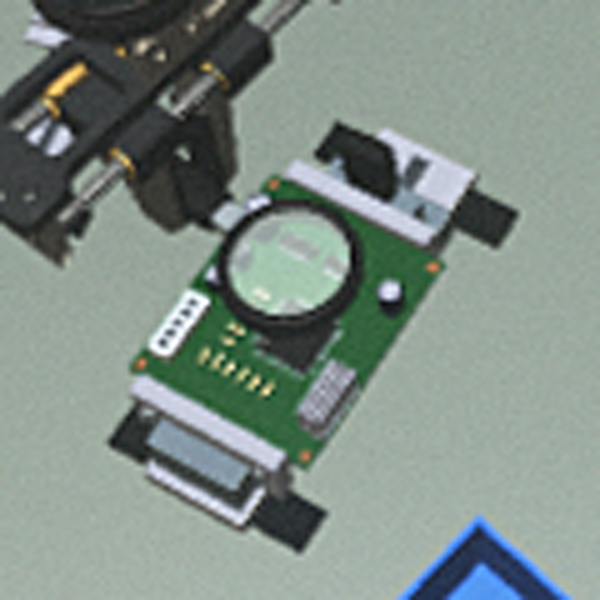

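```bash
python3 - <<'E'
from fit import *
from station import cams,arm
m=dict(np.load("w9.npz"));s=cams.camera_model("scene")
f=lambda x,y:np.array((170+x/2-.25,50+y/2-.25));g=lambda x,y:np.array((130+x/5-.4,210+y/5-.4))
x,r=fit(m,s,np.r_[f(57,38),f(273,262)],f(165,545),np.r_[g(214,191),g(364,334)],x0=[.549,-.188,.116,0,0])
print(x.round(4),r)
print("chip wrist",onz(m,*f(174,155),.056)); print(arm.read_state()["eef_pos"])
for u,v in[(12,95),(273,50),(56,304),(298,266)]: print(onz(m,*f(u,v),.052).round(4))
E
```

```text
[ 0.5474 -0.1859  0.1176  0.7778 11.2312] [-1.  -0.5 -0.3  0.9 -0.9  0.6 -0.6  2.2  0.6 -0.2]
chip wrist [ 0.54771573 -0.19022255  0.056     ]
[ 0.48764678 -0.19554754  0.11690373]
[ 0.5614 -0.1192  0.052 ]
[ 0.5959 -0.2238  0.052 ]
[ 0.4737 -0.1478  0.052 ]
[ 0.5083 -0.253   0.052 ]
```

```bash
python3 - <<'E'
import fit
from fit import *
from station import cams,arm
m=dict(np.load("w9.npz"));s=cams.camera_model("scene")
f=lambda x,y:np.array((170+x/2-.25,50+y/2-.25));g=lambda x,y:np.array((130+x/5-.4,210+y/5-.4))
th=np.linspace(0,2*np.pi,180)
ring=np.r_[[(.033*np.cos(a),.033*np.sin(a),z) for z in(-.007,.007) for a in th]]
def go(cs,n):
  def res(q):
    Rm=Ro.from_euler("z",9,degrees=True)*Ro.from_euler("y",-q[3],degrees=True);P=q[:3]+Rm.apply(ring);o=[]
    for c,b in cs:
        uv=np.array([proj(c,p) for p in P]);o+=list(np.r_[uv.min(0),uv.max(0)]-b)
    if n: o+=list(np.array(proj(m,q[:3]+Rm.apply([-.135,0,.007])))-f(165,545))
    else: o+=[q[3]]
    return o
  r=least_squares(res,[.549,-.188,.116,0]);print(r.x.round(4),np.round(r.fun,1))
W=(m,np.r_[f(57,38),f(273,262)]);S=(s,np.r_[g(214,191),g(364,334)])
go([W,S],1);go([W],1);go([S],0)
E
```

```text
[ 0.5475 -0.1862  0.1161  0.0273] [-1.3  0.   0.6  0.4 -0.9  1.5 -0.7  2.3 -0.4 -0. ]
[ 0.5476 -0.1864  0.1144 -0.8214] [-0.4  0.4  0.4 -0.4 -0.  -0. ]
[ 0.5399 -0.1794  0.1057  0.0192] [ 0.1 -0.1 -0.1  0.1  0. ]
```

```bash
python3 - <<'E'
from station import cams
import cv2
a=cv2.imread("pics/w6.png");cv2.imwrite("pics/w6c.png",cv2.resize(a[50:340,170:340],None,fx=2,fy=2,interpolation=2))
E
```

```text
(no output)
```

View pics/w6c.png

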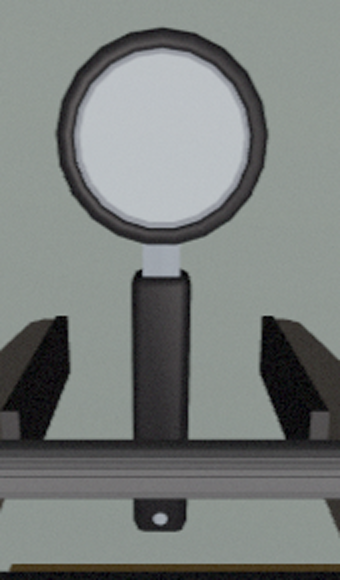

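send_rows(
  deltas=[0,0,0,0,-1.5,0,0,0,0,0,0,-3,0,0,0,0,0,0,-3,0,0,0,0,0,0,-3,0,0,0,0,0,0,-3,0,0,0,0,0,0,-3,0,0],
)

```text
time_s: 11.1
eef_pos: [0.4876, -0.1986, 0.117]
tcp_rot: [[0.036, 0.158, -0.987], [0.007, -0.987, -0.158], [-0.999, -0.001, -0.036]]
contact_force: [-0.3, 0.2, -1.4]
width: 0.02
```

```bash
python3 - <<'E'
from station import arm,cams
from h import *
s=arm.read_state();print({k:np.round(v,4).tolist() for k,v in s.items() if k in("eef_pos","dq","contact_force","time_s","width")})
m=cams.camera_model("wrist");np.savez("w10.npz",**{k:np.array(v) for k,v in m.items()})
im=cams.get_image("wrist")[:,:,::-1];cv2.imwrite("pics/w10c.png",cv2.resize(im[50:340,170:340],None,fx=2,fy=2,interpolation=2))
im=cams.get_image("scene")[:,:,::-1];cv2.imwrite("pics/s10.png",cv2.resize(im[210:330,130:250],None,fx=5,fy=5,interpolation=2))
E
```

```text
{'time_s': 11.1, 'dq': [0.0011, 0.0015, -0.0003, -0.0014, -0.0016, 0.0008], 'eef_pos': [0.4876, -0.1986, 0.117], 'contact_force': [-0.3449, 0.1786, -1.3618], 'width': 0.02}
```

View pics/w10c.png

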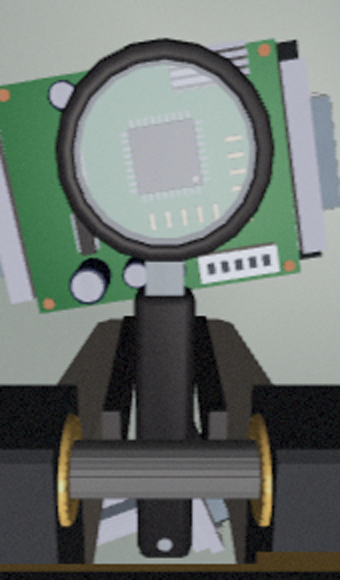

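View pics/s10.png

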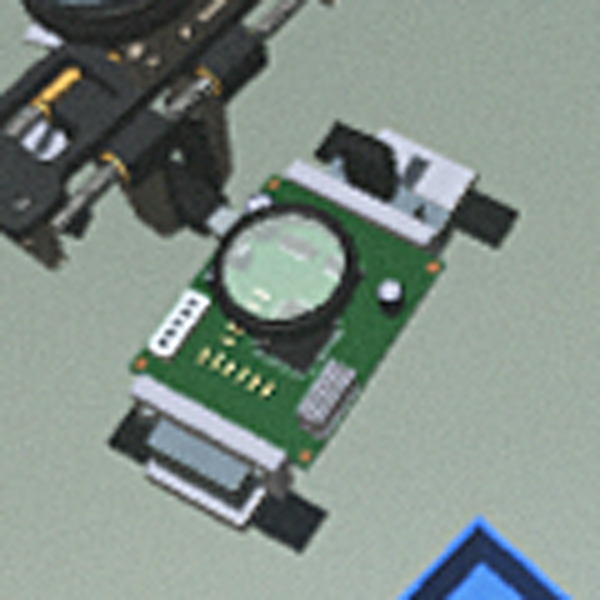

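Both estimates put the lens within about 1 mm of the chip's centre and about 60 mm above it. The arm is still and nothing is touching, so I'll hand in.

```bash
python3 -c "
from station import ticket
print(ticket.sign_off())"
```

```text
the job is handed in; nothing more can be done
None
```

The board is nipped and the lens is held over the large square chip. I handed the job in at about 11 s of robot time; sign-off gives no verdict.

- **Jaw:** I pushed the middle-sized holder's jaw in from behind its grip with closed fingers. It slid about 8 mm at 3–4 N, then stopped, and I pressed to 12–13 N. After I backed off, the pictures still showed the jaw tight against the board with no gap at either end. I could not measure the nip force once I had let go.
- **Lens:** I took the one farther from the base (0.565 m against 0.40 m), gripped its handle at the balance point with 25 N and carried it over the chip. It dipped about 2° in the grip, so I tilted the tool to level it.
- **Horizontal position:** By both the wrist camera and the arm's own position, the lens is about 1 mm from the chip's centre.
- **Height:** The wrist view gives about 60 mm above the chip. Individual estimates ran from 58 to 63 mm, inside the 54–66 mm band.
- **Level and still:** The lens is level within about 1°, the arm was still, and I saw nothing touching the board or holder.

**Checks that disagreed:**
- The wrist camera places things about 2–3 mm from where the fixed cameras do, so I compared lens and chip in the same view.
- One fit gave the lens an 11° sideways roll. I put that down to noise: the bezel looked the same in the wrist picture as in an earlier one that gave none.
- A fit from the scene camera alone put the lens about 50 mm above the chip and 10 mm to one side. I did not use it.

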